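# Stand a fallen calibration post up and park it in its dock

## Robot

A 6-joint arm with a two-finger parallel gripper is mounted at the origin on a cart in front of the work surface, level with it; the furniture and walls round the work are solid. World frame = base frame: x ahead of the robot, y to its left, z up, the work surface at z = 0. Lengths are in m, angles in rad, forces in N, time in s.
With the tool pointing down it reaches from about 0.25 to 0.725 m from the base axis. Payload 4 kg.
Tool frame: the origin (TCP) lies midway between the tips of the shut fingers; the grasp point (between the pads) lies grip_point_offset behind it (grip_point_offset is the distance from the TCP to the grasp point, in m); z points along the fingers, y is the line along which they close (so a half turn about z gives the same grasp; the last joint's range is limited). The gripper opens to 85 mm and grips with 20 to 120 N. Pads are 22 mm wide; open, the fingers measure 114 mm over their backs; the gripper's body (76 mm by 85 mm) begins 54 mm behind the grasp point. The pads swing forward as they close: fully open they stand 13 mm farther back than shut.
Start: joints at [0, 0.241, 0.005, 1.335, 0, 1.571], TCP at [0.5, -0, 0.205] pointing down, gripper open.
Joint ranges: [-2.72, 2.72], [-1.05, 1.87], [-1.09, 1.28], [-1.99, 2.15], [-1.42, 1.44], [-3.14, 3.14]. Speed limits (rad/s): [2.79, 2.79, 3.14, 3.14, 3.14, 3.14].

## Interface

Orientations are given as a unit quaternion [x, y, z, w].
In Python, from workcell import * gives the robot as it stands. The module is installed in compiled form; this text tells all that it offers.
- The arm moves only by the tool arm_command, never from a script. Its arguments are lists of equal length, an entry for each row: "slide": the shift along the tool's x, y, z in cm, a list of three; "spin": the turn about the tool's z in degrees. A call has exactly 5 rows; each row is the pose to reach, as a shift and turn from the pose commanded when the call began, along the tool's axes at that moment; what a row does not reach only later rows make up. A row lasts 1/8 s, in which the tool goes at most 62.5 mm and 10.7 degrees, less where a joint would pass 70% of its speed; a pose out of reach is approached as far as the arm can. A call with a gripper value outside its range is refused whole. "jaw" is the finger opening in cm, from 0 to 8.54, set as the call begins (left out, the last holds). The fingers move at their own pace and stop on an object; the grip force is fixed at half the most. Time passes only in rows, so rows that repeat a pose let the fingers close, or fill a call up. It gives the time, the measured TCP pose, the force, the opening and the grip force at its end, in the units of the state.
- get_obs(): the state, without advancing time (a new reading comes with each control period).
- camera(name): name is "scene" or "side" or "wrist"; returns a dict with "pixels" (480x640x3 uint8, red, green, blue), "range_z" (480x640 float32, m along the optical axis (not along the pixel's ray), 0 where there is no reading), "intrinsics" (3x3 intrinsics, pixels), "rvec" (rotation vector, rad) and "tvec" (3), from world to camera coordinates, as OpenCV has them. Camera axes: x right, y down, z forward; pixel columns grow to the right and rows downward; lengths in m; the calibration is good to about 2 mm. A picture is of the moment at which its call begins.
- job_done(): hands the job in; it is judged then, once.
Trained networks look in a picture, given as the dict that the camera call returned (one of the last four; its "shot" number tells which), for a name from the list of things; names that differ only in an ending like _2 or _b are one class to them, and where a whole thing is asked for, a point or a joint stands for the part that bears it (a point fixed in the world has none). Each returns a list of dicts, best first, with "confidence" (0 to 1); they miss things now and then, are a little off and sometimes report something else, mostly with a low value. They report only what shows in the picture. A call takes as long as a camera call.
- recognise(picture, thing): "centre" ([column, row] in pixels, amid what is visible of it).
- landmark_of(picture, thing): "centre" ([column, row] in pixels: a listed point, or the origin of a listed thing).
The state is a dict: "clock": time; "joint_pos": joint angles; "joint_vel": joint speeds; "tau": joint torques, N m; "eef_pos": TCP position; "tool_rot": TCP orientation; "ft_force": force on the tool from outside, world axes, zero at the start; "ft_torque": the same for the moment, N m; "grip_width": finger opening in m; "grasp_force": force on a finger pad.
Only numpy, scipy, OpenCV 4.12 (cv2) and the standard library are available. Lean on these libraries where they do the work, as an engineer would, in place of code of your own. Each camera call takes 0.05 s, during which the arm holds its last target. There are 200 camera calls.

## Task

The aluminium calibration post has fallen over on the bench. Tip it upright by lifting its head end while its foot stays on the bench and acts as the pivot, stand it there and let go so that it stands free for a moment; then take it again and park it upright in the grey dock, foot flat on the bench and pushed gently, fully home, square against the low stop at the back. Do not disturb the bottle, the timer or the beaker.

Things in the scene. Friction and masses are not known exactly. Their poses are not given: they have to be found in the camera images.
- post: loose aluminium post, 0.17 to 0.35 kg: round column 32 mm in diameter on a dark steel foot 56 x 36 x 12 mm, 160 mm long in all. Origin: centre of the foot's underside, on the axis. x runs from foot to head, y along the foot's 56 mm side, z along its 36 mm side. It starts lying, z up, on a 56 mm side of the foot (origin 18 mm above the bench); upright, x points up and the origin is at z = 0
- post_head (a point): centre of the post's top end, 160 mm from the underside. Tipped up from here, the post pivots about the foot's outer 56 mm edge on the bench. Bare metal, ordinary friction; it is heavier at the foot, and the round column can turn in the fingers
- dock: fixed grey dock: two upright cheeks 74 mm deep, 10 mm thick, 150 mm tall, 62 mm apart inside, and between them at the back a rigid steel stop 14 mm high; open at the front, the top and above the stop; no floor. Low flanges reach 60 mm to each side. Origin: on the bench, middle of the stop's front face; x to the back, z up; yaw up to 0.4 rad. The cheeks span x = -62 to 12 mm
- dock_home (a point): on the bench in the dock, 18 mm in front of the stop: where the centre of the foot's underside is when fully home. The foot's 56 mm side goes across (3 mm play each side), either way round. The cheeks leave no room for fingers across the dock (along its y): hold the column along dock x
- stain_bottle: bystander: small brown bottle with a black cap, 45 mm in diameter, 90 mm tall, loose; origin under its centre
- timer: bystander: lab timer, 44 x 64 x 56 mm, loose; origin under its centre
- beaker: bystander: clear beaker, 54 mm in diameter, 70 mm tall, loose; origin under its centre

How it is judged:
On the way:
1. the post stands upright on the open bench by itself, let go (angle between post's own x axis and vertical below 0.08 rad and height (world z) of post below 0.004 m and contact force between post and the arm below 0.1 N and contact force between post and the fingers below 0.1 N and linear speed of post below 0.02 m/s and horizontal distance between post and dock above 0.08 m), for 0.3 s.
At the end, for the whole second after the job is handed in: the post stands released and at rest in the dock: upright within 0.04 rad, foot on the bench (origin below 3 mm), its axis at most 20.8 mm in front of the stop (18 mm when touching) and within 5 mm of the middle, foot square to the dock within 0.08 rad (x of post in the frame of dock between -0.0208 and -0.0155 m and y of post in the frame of dock between -0.005 and 0.005 m and angle between post's own x axis and vertical below 0.04 rad and height (world z) of post below 0.003 m and angle between the y axis of post and the y axis of dock, either way round below 0.08 rad and linear speed of post below 0.01 m/s and contact force between post and the fingers below 0.1 N).
It fails at once if the post is lifted off the bench while it is not yet upright (its foot more than 14 mm too high at a tilt over 0.3 rad) (angle between post's own x axis and vertical above 0.3 rad and height (world z) of post above 0.032 m).
It fails at once if the post is pushed against the dock with more than 40 N (contact force between post and dock above 40 N).
It fails at once if the stain bottle is shifted or knocked over (distance of stain_bottle from where it was at the start of the episode above 0.03 m or angle between stain_bottle's own z axis and vertical above 0.4 rad).
It fails at once if the timer is shifted or knocked over (distance of timer from where it was at the start of the episode above 0.03 m or angle between timer's own z axis and vertical above 0.4 rad).
It fails at once if the beaker is shifted or knocked over (distance of beaker from where it was at the start of the episode above 0.03 m or angle between beaker's own z axis and vertical above 0.4 rad).
It also fails if it takes over 72 s, if anything falls off the work surface, if the arm or the gripper's body presses on something with over 40 N, if the wrist force passes 120 N, or if a joint passes its speed limit or range.

## Working session

There is one attempt and no reset: what is moved stays moved. The work goes in short steps, Python scripts to look and compute and a tool call to move; the robot and the scene stay as the last step left them, time stands still between calls to the robot, and variables do not carry over. Pictures are saved under pics/ and viewed, at most 10 in all, crops included, and the job is handed in when it is done.

Besides the shell and the picture viewer there is one more tool, called after "Emit:" as name(argument=value, ...) on one line, values as JSON. arm_command: Moves the arm, as the interface text tells. Its arguments: {"type":"object","properties":{"slide":{"type":"array","items":{"type":"array","items":{"type":"number"}}},"spin":{"type":"array","items":{"type":"number"}},"jaw":{"type":"number"}},"required":["slide","spin"]}

```bash
ls; mkdir -p pics
cat > h.py <<'E'
from workcell import *
import numpy as np, cv2
from scipy.spatial.transform import Rotation as R
def cloud(p):
    z=p["range_z"]; K=np.array(p["intrinsics"]); v,u=np.mgrid[0:480,0:640]
    c=np.stack([(u-K[0,2])/K[0,0]*z,(v-K[1,2])/K[1,1]*z,z],-1)
    Rm=cv2.Rodrigues(np.array(p["rvec"],float))[0]
    w=(c-np.array(p["tvec"]).ravel())@Rm
    w[z<=0]=np.nan
    return w
def ray(p,px,zw):
    K=np.array(p["intrinsics"]);Rm=cv2.Rodrigues(np.array(p["rvec"],float))[0]
    o=-Rm.T@np.array(p["tvec"]).ravel()
    d=Rm.T@np.linalg.inv(K)@np.array([px[0],px[1],1.])
    return o+d*(zw-o[2])/d[2]
E
python3 - <<'E'
from h import *
np.set_printoptions(precision=4,suppress=True)
o=get_obs();print(o)
ims=[]
for n in ["scene","side"]:
    p=camera(n);w=cloud(p);ims.append(p["pixels"][:,:,::-1])
    np.savez(f"{n}.npz",w=w,rgb=p["pixels"])
    cv2.imwrite(f"pics/{n}1.png",ims[-1])
    Rm=cv2.Rodrigues(np.array(p["rvec"],float))[0];print(n,"cam at",-Rm.T@np.array(p["tvec"]).ravel())
    for t in ["post","post_head","dock","dock_home","stain_bottle","timer","beaker"]:
        for f,g in (("rec",recognise),("lm",landmark_of)):
            try:
                for r in g(p,t)[:2]:
                    c=r["centre"];i=np.clip(np.round(c).astype(int),0,[639,479])
                    print(t,f,np.round(c,1),round(r["confidence"],2),"pt",w[i[1],i[0]],"z0",ray(p,c,0)[:2])
            except Exception as e: print(t,f,e)
E
```

```text
pics
{'clock': 0.0, 'joint_pos': array([ 0.    ,  0.2414,  0.0038,  1.3352, -0.    ,  1.5708]), 'joint_vel': array([ 0.0006,  0.0005,  0.0002, -0.0004, -0.0003,  0.0007]), 'tau': array([  0.0006, -37.2316,  25.2407,   0.0168,   0.    ,   0.    ]), 'eef_pos': array([0.4993, 0.    , 0.204 ]), 'tool_rot': array([ 0.7071,  0.7071, -0.0007, -0.0007]), 'ft_force': array([ 0.4501,  0.4437, -0.4456]), 'ft_torque': array([ 0.0115, -0.0303,  0.0459]), 'grasp_force': 0.0, 'grip_width': 0.08522402424209795}
scene cam at [ 0.0649 -0.3564  0.6471]
post rec [336.2 306. ] 0.57 pt [ 0.4374 -0.0944  0.0301] z0 [ 0.4558 -0.0819]
post lm [346.4 331.8] 0.84 pt [ 0.4116 -0.1347  0.0238] z0 [ 0.4255 -0.1265]
post lm [327.  259.9] 0.67 pt [ 0.5064 -0.0204  0.0303] z0 [ 0.5282 -0.0038]
post_head rec [336.4 305.9] 0.7 pt [ 0.4374 -0.0944  0.0301] z0 [ 0.4562 -0.082 ]
post_head lm [307.6 178.9] 0.7 pt [0.6767 0.1683 0.0131] z0 [0.689 0.18 ]
post_head lm [324.7 259.1] 0.62 pt [ 0.5031 -0.0184  0.0343] z0 [0.5271 0.0008]
dock rec [211.9 202.2] 0.96 pt [0.4298 0.1779 0.1059] z0 [0.5006 0.2822]
dock_home rec [206.
[... 779 characters left out ...]
45 -0.1263]
post_head lm [347.6 258.2] 0.58 pt [ 0.5121 -0.0093  0.0135] z0 [ 0.5169 -0.0298]
dock rec [359.2 302.9] 0.72 pt [0.4429 0.2596 0.1068] z0 [0.4656 0.1184]
dock lm [344.6 333.6] 0.77 pt [0.4651 0.2523 0.0376] z0 [0.4745 0.208 ]
dock_home rec [357.1 301.1] 0.71 pt [0.4464 0.2575 0.1084] z0 [0.4703 0.1139]
timer rec [401.3 288. ] 0.95 pt [0.3931 0.0977 0.03  ] z0 [0.3951 0.0546]
timer lm [399.2 296.7] 0.65 pt [0.3955 0.0967 0.0088] z0 [0.396  0.0835]
beaker rec [365.8 199. ] 0.97 pt [ 0.5102 -0.2159  0.0534] z0 [ 0.5281 -0.3297]
beaker rec [389. 239.] 0.42 pt [ 0.4375 -0.0844  0.0259] z0 [ 0.442  -0.1303]
beaker lm [365.2 213.2] 0.74 pt [ 0.5118 -0.2177  0.0153] z0 [ 0.5158 -0.2471]
```

View pics/scene1.png

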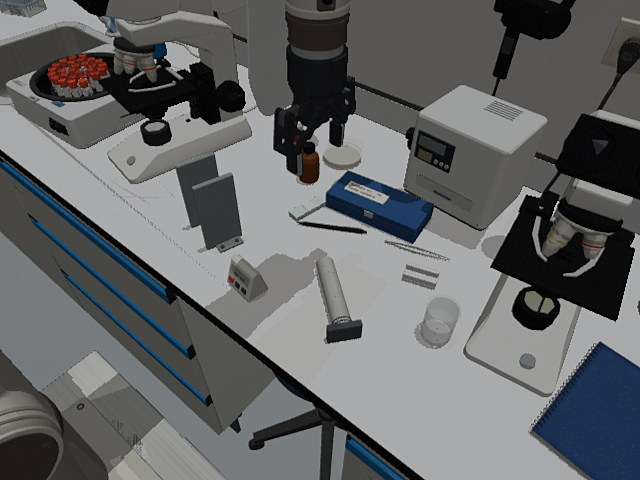

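View pics/side1.png

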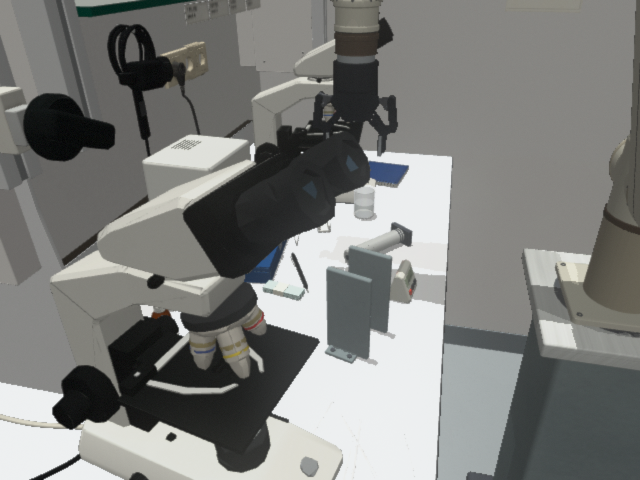

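The scene view shows the post lying with its foot at about (346,331) and its head at about (324,262). The dock is around (212,205), the timer at (245,278), the bottle at (310,163) and the beaker at (440,320). The side view shows the two dock cheeks at (348,310) and (370,285), and the post behind them at (385,240).

Run:
```python
from h import *
np.set_printoptions(precision=4,suppress=True)
import workcell; print([n for n in dir(workcell) if not n.startswith('_')]); 
try: print(grip_point_offset)
except Exception as e: print(e)
W={n:np.load(n+".npz") for n in("scene","side")}
for n,d in W.items():
    w=d["w"].reshape(-1,3); w=w[~np.isnan(w[:,0])]
    b=w[(abs(w[:,2])<.008)&(w[:,0]>.3)&(w[:,0]<.6)&(abs(w[:,1])<.3)]; print(n,"bench z",np.median(b[:,2]),"min bench x by y",[round(float(b[abs(b[:,1]-y)<.02][:,0].min()),3) for y in(-.15,0,.1,.2)])
    # post
    q=w[(w[:,0]>.36)&(w[:,0]<.56)&(w[:,1]>-.19)&(w[:,1]<.03)&(w[:,2]>.008)&(w[:,2]<.045)]
    q=q[(q[:,0]-.3)*1<.3]
    d0=np.array([.105,.12]);d0/=np.linalg.norm(d0);n0=np.array([-d0[1],d0[0]]);o=np.array([.405,-.135])
    s=(q[:,:2]-o)@d0;t=(q[:,:2]-o)@n0;m=(abs(t)<.045)&(s>-.04)&(s<.18);q,s,t=q[m],s[m],t[m]
    print("post n",len(q),"s range",np.percentile(s,[.5,99.5]))
    for a in np.arange(-.02,.17,.02):
        k=(s>a)&(s<a+.02)
        if k.sum()>4: print(f"{a:.2f}",k.sum(),"t",t[k].min().round(4),t[k].max().round(4),"zmax",np.percentile(q[k,2],98).round(4))
    # dock cheeks
    q=w[(w[:,0]>.33)&(w[:,0]<.58)&(w[:,1]>.1)&(w[:,1]<.33)&(w[:,2]>.02)&(w[:,2]<.16)]
    if len(q)>20:
        c,s_,V=np.linalg.svd(q[:,:2]-q[:,:2].mean(0),full_matrices=False);print("dock n",len(q),q[:,:2].mean(0),"z",q[:,2].max())
    q2=q[(q[:,2]>.06)]
    H,xe,ye=np.histogram2d(q2[:,0],q2[:,1],bins=[np.arange(.33,.59,.01),np.arange(.1,.34,.01)])
    print("cols y from .10"); 
    for i,r in enumerate(H): 
        if r.sum(): print(round(xe[i],2),r.astype(int))
```

```text
['Unreachable', 'camera', 'get_obs', 'grip_point_offset', 'job_done', 'landmark_of', 'recognise']
0.0187
scene bench z 0.00030351550458090773 min bench x by y [0.307, 0.307, 0.307, 0.308]
post n 1829 s range [0.0031 0.1607]
0.00 591 t -0.0306 0.0258 zmax 0.0379
0.02 197 t -0.0179 0.0146 zmax 0.0358
0.04 190 t -0.0165 0.0148 zmax 0.0349
0.06 187 t -0.0165 0.0154 zmax 0.0349
0.08 175 t -0.0158 0.0161 zmax 0.0347
0.10 161 t -0.0139 0.0167 zmax 0.0337
0.12 161 t -0.0141 0.0176 zmax 0.0335
0.14 152 t -0.0135 0.0184 zmax 0.0334
0.16 15 t -0.0114 0.0158 zmax 0.0326
dock n 3773 [0.4409 0.2007] z 0.15213659917765732
cols y from .10
0.4 [  0   0   0   0   0   0   0   4 231  10   0   0   0   0   0   0   0   0
   0   0   0   0   0]
0.41 [  0   0   0   0   0   0   0  83 167   2   0   0   0   0   0   0   0   0
   0   0   0   0   0]
0.42 [  0   0   0   0   0   0   0 233  25   0   0   0   0   0  12 209   2   0
   0   0   0   0   0]
0.43 [  0   0   0   0   0   0   0 232   6   0   0   0   0   0 140 100   0   0
   0   0   0   0   0]
0.44 [  0   0   0   0   0   0  32 210   1   0   0   0   0   0 134  12 
[... 1285 characters left out ...]

0.43 [  0   0   0   0   0   0   0   5 223   0   0   0   0   0   1 133 203   0
   0   0   0   0   0]
0.44 [  0   0   0   0   0   0   0  17 152   0   0   0   0   0   2 318   8   0
   0   0   0   0   0]
0.45 [  0   0   0   0   0   0   1 112  52   0   0   0   0   0   9 316   0   0
   0   0   0   0   0]
0.46 [  0   0   0   0   0   0   4 152   0   0   0   0   0   0  58 253   0   0
   0   0   0   0   0]
0.47 [  0   0   0   0   0   0   3 103   0   0   0   0   0   1 259  50   0   0
   0   0   0   0   0]
0.48 [  0   0   0   0   0   0   0   0   0   0   0   0   0   7 302   0   0   0
   0   0   0   0   0]
0.49 [  0   0   0   0   0   0   0   0   0   0   0   0   0  10 214   0   0   0
   0   0   0   0   0]
```

```bash
cat >> h.py <<'E'
from scipy.optimize import least_squares
def box(p,c,h):
    q=abs(p-c)-h; return np.linalg.norm(np.maximum(q,0),axis=1)+np.minimum(q.max(1),0)
def loc(w,x,y,yaw):
    c,s=np.cos(yaw),np.sin(yaw); d=w-np.array([x,y,0]); return np.c_[c*d[:,0]+s*d[:,1],-s*d[:,0]+c*d[:,1],d[:,2]]
def dock_sdf(p,w):
    l=loc(w,*p); f=lambda s:box(l,np.array([-.025,s*.036,.075]),np.array([.037,.005,.075]))
    return np.minimum(f(1),f(-1))
def lying_sdf(p,w):
    l=loc(w,*p); l[:,2]-=.018
    r=np.hypot(l[:,1],l[:,2])-.016; e=abs(l[:,0]-.086)-.074
    cyl=np.hypot(np.maximum(r,0),np.maximum(e,0))+np.minimum(np.maximum(r,e),0)
    return np.minimum(cyl,box(l,np.array([.006,0,0]),np.array([.006,.028,.018])))
def up_sdf(p,w):
    l=loc(w,*p); r=np.hypot(l[:,0],l[:,1])-.016; e=abs(l[:,2]-.086)-.074
    cyl=np.hypot(np.maximum(r,0),np.maximum(e,0))+np.minimum(np.maximum(r,e),0)
    return np.minimum(cyl,box(l,np.array([0,0,.006]),np.array([.018,.028,.006])))
def fit(sdf,w,p0,rad,zlo,zhi,it=4):
    w=w.reshape(-1,3); w=w[~np.isnan(w[:,0])]; p=np.array(p0,float)
    w=w[(w[:,2]>zlo)&(w[:,2]<zhi)]
    for r in rad:
        q=w[abs(sdf(p,w))<r]
        p=least_squares(sdf,p,args=(q,),loss="soft_l1",f_scale=.002).x
    return p,len(q),np.median(abs(sdf(p,q)))
E
python3 - <<'E'
from h import *
np.set_printoptions(precision=4,suppress=True)
D=[np.load(n+".npz")["w"] for n in("scene","side")]
for w in D+[np.concatenate(D)]:
    print("post",fit(lying_sdf,w,[.405,-.135,.85],[.02,.01,.008],.006,.045))
    print("dock",fit(dock_sdf,w,[.463,.212,-.25],[.02,.01,.008],.02,.16))
# clutter near head & on path
w=np.concatenate([d.reshape(-1,3) for d in D]);w=w[~np.isnan(w[:,0])]
q=w[(w[:,0]>.32)&(w[:,0]<.62)&(w[:,1]>-.2)&(w[:,1]<.15)&(w[:,2]>.004)&(w[:,2]<.12)]
H={}
for x,y,z in q:
    k=(int(x/.02),int(np.floor(y/.02)));H[k]=max(H.get(k,0),z)
for i in range(16,31): print(round(i*.02,2),[int(1000*H.get((i,j),0)) for j in range(-10,8)])
E
```

```text
post (array([ 0.4101, -0.1331,  0.882 ]), 1852, np.float64(0.0007167654845592259))
dock (array([ 0.4736,  0.2058, -0.288 ]), 3772, np.float64(0.0006940978549633491))
post (array([ 0.4127, -0.1331,  0.8726]), 813, np.float64(0.0009405236686085266))
dock (array([ 0.4759,  0.2056, -0.2885]), 5098, np.float64(0.0006232158798997918))
post (array([ 0.4112, -0.1336,  0.8864]), 2665, np.float64(0.000983195552423266))
dock (array([ 0.4748,  0.2057, -0.2876]), 8870, np.float64(0.0007092045067352143))
0.32 [0, 0, 0, 0, 0, 0, 0, 0, 0, 0, 0, 0, 0, 0, 0, 0, 0, 0]
0.34 [0, 0, 0, 0, 0, 0, 0, 0, 0, 0, 0, 0, 0, 0, 0, 0, 0, 0]
0.36 [0, 0, 0, 0, 0, 0, 0, 0, 0, 0, 0, 50, 50, 43, 34, 16, 0, 0]
0.38 [4, 0, 0, 39, 38, 0, 0, 0, 0, 0, 0, 56, 57, 56, 57, 52, 0, 0]
0.4 [0, 0, 38, 38, 38, 24, 0, 0, 4, 0, 0, 31, 51, 54, 55, 49, 0, 0]
0.42 [0, 4, 38, 38, 35, 35, 28, 0, 0, 0, 0, 0, 0, 0, 0, 0, 0, 0]
0.44 [0, 0, 34, 28, 34, 35, 35, 30, 0, 0, 0, 0, 0, 0, 0, 0, 0, 8]
0.46 [0, 0, 0, 0, 0, 32, 35, 34, 32, 0, 0, 0, 0, 0, 0, 0, 0, 0]
0.48 [4, 0, 4, 0, 4, 0, 30, 33, 34, 33, 0, 0, 0, 0, 0, 0, 0, 0]
0.5 [4, 0, 0, 0, 0, 0, 0, 25, 33, 34, 0, 0, 0, 0, 0, 4, 0, 0]
0.52 [0, 0, 0, 0, 0, 0, 0, 0, 0, 25, 0, 0, 0, 0, 0, 0, 0, 0]
0.54 [0, 0, 0, 0, 0, 0, 0, 0, 4, 0, 4, 0, 0, 0, 0, 0, 0, 0]
0.56 [0, 0, 20, 20, 0, 0, 0, 0, 0, 0, 0, 0, 0, 10, 10, 14, 13, 0]
0.58 [19, 20, 19, 19, 0, 0, 0, 0, 0, 0, 0, 11, 10, 12, 9, 13, 13, 0]
0.6 [20, 20, 22, 20, 0, 0, 0, 0, 0, 7, 11, 11, 10, 0, 8, 14, 14, 0]
```

Emit:
arm_command(slide=[[-0.4, 0.2, 3], [-0.8, 0.4, 6], [-1.2, 0.6, 9], [-1.6, 0.8, 12], [-1.6, 0.8, 12.5]], spin=[10, 20, 30, 39.5, 39.5], jaw=6)

```text
clock: 2.12
eef_pos: [0.5061, -0.0161, 0.0779]
tool_rot: [0.904, 0.427, -0.002, -0.001]
ft_force: [0.3, 0.6, 0.1]
grip_width: 0.0602
grasp_force: 0.0
```

Run:
```python
from h import *
np.set_printoptions(precision=4,suppress=True)
o=get_obs();r=R.from_quat(o["tool_rot"]);print(o["eef_pos"],o["grip_width"],o["joint_pos"]);print(r.as_matrix())
p=camera("wrist");cv2.imwrite("pics/w1.png",p["pixels"][:,:,::-1])
w=cloud(p);print(fit(lying_sdf,w,[.411,-.1333,.88],[.02,.01,.006],.006,.045))
for n in("scene","side"):
    p=camera(n);w=cloud(p);print(n,fit(lying_sdf,w,[.411,-.1333,.88],[.02,.01,.006],.006,.045))
```

```text
[ 0.5061 -0.0161  0.0779] 0.06022878115805158 [-0.0318  0.3495 -0.1922  1.0337 -0.      2.2269]
[[ 0.6349  0.7725 -0.0046]
 [ 0.7726 -0.6349  0.0001]
 [-0.0028 -0.0037 -1.    ]]
(array([ 0.4101, -0.1324,  0.8857]), 7678, np.float64(0.001195468777839809))
scene (array([ 0.4101, -0.1332,  0.8834]), 1853, np.float64(0.0007119421942610518))
side (array([ 0.4129, -0.1332,  0.8788]), 815, np.float64(0.0010046932485317777))
```

Emit:
arm_command(slide=[[0.1, 0, 3], [0.1, 0, 5], [0.1, 0, 6.5], [0.1, 0, 7.4], [0.1, 0, 7.4]], spin=[0, 0, 0, 0, 0])

```text
clock: 2.9
eef_pos: [0.5087, -0.0152, 0.0059]
tool_rot: [0.904, 0.427, -0.0, -0.0]
ft_force: [0.5, 0.0, 0.1]
grip_width: 0.0597
grasp_force: 0.0
```

Emit:
arm_command(slide=[[0, 0, 0], [0, 0, 0], [0, 0, 0], [0, 0, 0], [0, 0, 0]], spin=[0, 0, 0, 0, 0], jaw=3.1)

```text
clock: 3.52
eef_pos: [0.5086, -0.0152, 0.006]
tool_rot: [0.904, 0.427, 0.0, 0.0]
ft_force: [-0.6, -0.6, 0.6]
grip_width: 0.0306
grasp_force: 0.0
```

Emit:
arm_command(slide=[[0, 0, 0], [0, 0, 0], [0, 0, 0.2], [-0.1, 0, 0.4], [-0.1, 0, 0.4]], spin=[0, 0, 0, 0, 0], jaw=4.5)

```text
clock: 4.15
eef_pos: [0.5076, -0.0161, 0.0016]
tool_rot: [0.904, 0.427, -0.0, -0.0]
ft_force: [-0.1, -0.7, 0.3]
grip_width: 0.0452
grasp_force: 0.0
```

Emit:
arm_command(slide=[[0, 0, 0], [0, 0, 0], [0, 0, 0], [0, 0, 0], [0, 0, 0]], spin=[0, 0, 0, 0, 0], jaw=3.0)

```text
clock: 4.78
eef_pos: [0.508, -0.016, 0.0019]
tool_rot: [0.904, 0.427, 0.0, 0.0]
ft_force: [1.1, 0.0, 0.2]
grip_width: 0.0301
grasp_force: 0.0
```

Run:
```python
from h import *
np.set_printoptions(precision=4,suppress=True)
o=get_obs();print(o["eef_pos"],o["grip_width"],o["grasp_force"])
p=camera("wrist");a=p["pixels"][:,:,::-1]
for n in("scene","side"):
    p=camera(n);w=cloud(p);print(n,fit(lying_sdf,w,[.411,-.1333,.88],[.02,.01,.006],.006,.045))
    if n=="scene": b=cv2.resize(p["pixels"][190:350,250:410,::-1],(400,400))
cv2.imwrite("pics/w2.png",np.hstack([cv2.resize(a,(400,400)),b]))
```

```text
[ 0.508  -0.016   0.0019] 0.030059103283344386 0.0
scene (array([ 0.4101, -0.1331,  0.8829]), 1847, np.float64(0.0007220457844042908))
side (array([ 0.4123, -0.1327,  0.8626]), 821, np.float64(0.0009008447195121699))
```

View pics/w2.png

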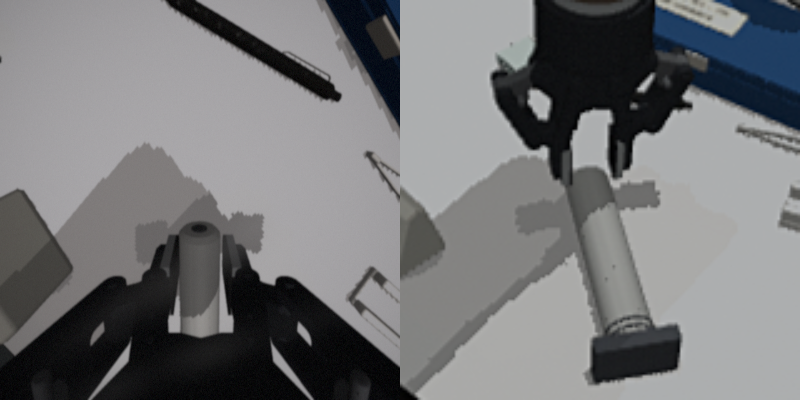

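The wrist view (left) shows the head between the pads at about (200,230), with small gaps still on both sides. The scene crop (right) shows the fingertips straddling the head at about (590,175). I'll close further until the grasp force reads.

Emit:
arm_command(slide=[[0, 0, 0], [0, 0, 0], [0, 0, 0], [0, 0, 0], [0, 0, 0]], spin=[0, 0, 0, 0, 0], jaw=2.5)

```text
clock: 5.55
eef_pos: [0.508, -0.016, 0.0019]
tool_rot: [0.904, 0.427, 0.0, 0.0]
ft_force: [-0.1, -0.9, -0.2]
grip_width: 0.0249
grasp_force: 0.0
```

Run:
```python
from h import *
np.set_printoptions(precision=4,suppress=True)
out=[]
for n in("scene","side","wrist"):
    p=camera(n);w=cloud(p).reshape(-1,3);w=w[~np.isnan(w[:,0])]
    l=np.c_[(w[:,:2]-[.508,-.016])@np.array([[.635,.773],[.773,-.635]]).T,w[:,2]]
    k=(abs(l[:,0])<.03)&(abs(l[:,1])<.06)&(l[:,2]>.004)&(l[:,2]<.09);l=l[k]
    for a in np.arange(.004,.09,.008):
        q=l[(l[:,2]>a)&(l[:,2]<a+.008)]
        if len(q): h=np.histogram(q[:,1],bins=np.arange(-.06,.061,.006))[0]; print(n,round(a,3),h, "x",np.percentile(q[:,0],[2,98]))
    out.append(p["pixels"][:,:,::-1])
cv2.imwrite("pics/w3.png",np.hstack([cv2.resize(out[2],(400,300)),cv2.resize(out[1][180:270,320:440],(400,300))]))
```

```text
scene 0.004 [0 0 0 0 0 0 0 0 0 0 0 0 0 0 0 0 0 0 0 1] x [0.0161 0.0161]
scene 0.012 [ 0  0  0  0  0  0  0 12  0  0  0  0  1  0  0  0  0  0  0  0] x [-0.0278  0.0006]
scene 0.02 [ 0  0  0  0  0  0  0 37  8  0  0 15  8  0  0  0  0  0  0  0] x [-0.0286  0.0018]
scene 0.028 [ 0  0  0  0  0  0  2  5 44 52 49 28  8  1  0  0  0  0  0  0] x [-0.0294  0.0046]
scene 0.036 [ 0  0  0  0  0 10 11 10  0  0  0  6 14  6  3  0  0  0  0  0] x [-0.0128  0.0091]
scene 0.044 [ 0  0  0  0  0  7 10  8  0  0  0  7 14  7  2  0  0  0  0  0] x [-0.0131  0.0043]
scene 0.052 [ 0  0  0  0  0  9 10  9  0  0  0  4 14  9  2  0  0  0  0  0] x [-0.0122  0.0055]
scene 0.06 [ 0  0  0  0  0  6  9  9  0  0  0  6 25  4  2  0  0  0  0  0] x [-0.0126  0.0081]
scene 0.068 [ 0  0  0  4  1 10 11  2  0  0  0  0 17  9  6  5  2  0  0  0] x [-0.014   0.0059]
scene 0.076 [ 0  0  7 13 25 34 19  9  0  0  0  0 17 12 20 25 12  9  0  0] x [-0.0138  0.0099]
scene 0.084 [ 0  3  9 18 12  4  6  3  0  0  0  0  6  6  2 26 25 11  1  0] x [-0.0135  0.0098]
side 0.004 [0 0 0 0 0 0 0 0 0 4 3 6 0 0 0 0 0 0 0 0] x [0.0067 0.0107]
side 0.012 [0 0 0 0
[... 1441 characters left out ...]
   0  68 117 235   0   0   0 112 140 117  39   0   0   0
   0   0] x [-0.0082  0.0126]
wrist 0.052 [  0   0   0   0   0  71 119 264   0   0   0 130 183 116  35   0   0   0
   0   0] x [-0.0082  0.0126]
wrist 0.06 [  0   0   0   0   0   0  59 611   0   0   0 133 502  28   0   0   0   0
   0   0] x [-0.0092  0.0128]
wrist 0.068 [  0   0  10  53 157 161 246 285   0   0   0   0 350 228 166 128  46   4
   0   0] x [-0.0045  0.015 ]
wrist 0.076 [   0    2  358  374 1045  240  334  225    0    0    0    0  284  328
  338 1066  411  282    0    0] x [-0.0084  0.0148]
wrist 0.084 [   0  103  639 1505  658   36  122   76    0    0    0    7   93  124
   11 1022 1168  558   38    0] x [-0.0096  0.0138]
```

View pics/w3.png

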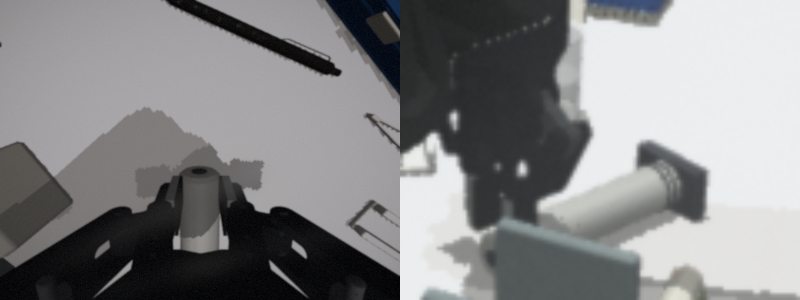

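The wrist view (left) shows the fingers beside the head at about (200,205). The side crop (right) shows the fingertips at about (505,220), near the top of the column. The tips look higher than the TCP reading suggests, so I'll check that.

Run:
```python
from h import *
np.set_printoptions(precision=4,suppress=True)
p=camera("wrist");W=cloud(p);w=W.reshape(-1,3)
b=w[(abs(w[:,2])<.02)];print("wrist bench z",np.nanmedian(b[:,2]))
a=cv2.resize(p["pixels"][220:420,220:420,::-1],(400,400),interpolation=cv2.INTER_CUBIC)
for r in range(280,400,15):
    print(r,[ "%d,%d,%d"%tuple(np.nan_to_num((np.array([(W[r,c,:2]-[.508,-.016])@[.635,.773],(W[r,c,:2]-[.508,-.016])@[.773,-.635],W[r,c,2]])*1000))) for c in range(255,395,10)])
p=camera("scene");b=cv2.resize(p["pixels"][210:310,270:370,::-1],(400,400),interpolation=cv2.INTER_CUBIC)
cv2.imwrite("pics/w4.png",cv2.convertScaleAbs(np.hstack([a,b]),alpha=1.6,beta=20))
```

```text
wrist bench z -2.0753645331252353e-05
280 ['0,-34,0', '0,-29,0', '0,-24,1', '-1,-19,0', '8,-12,22', '8,-7,23', '8,-3,22', '8,1,23', '8,5,23', '7,10,20', '-1,17,0', '0,22,0', '-1,27,0', '-1,32,0']
295 ['-9,-35,0', '8,-23,37', '12,-18,46', '12,-14,46', '3,-12,27', '4,-7,30', '5,-3,31', '4,1,29', '4,5,30', '2,10,25', '11,12,45', '11,16,45', '8,21,37', '-9,32,0']
310 ['8,-25,50', '8,-21,50', '11,-16,57', '11,-13,57', '-3,-12,28', '-2,-7,30', '-1,-3,31', '-2,1,31', '-2,5,30', '-4,10,26', '10,11,54', '12,14,58', '12,18,58', '7,23,50']
325 ['14,-20,72', '13,-18,70', '10,-15,65', '6,-13,58', '-11,-12,28', '-9,-7,31', '-9,-3,31', '-9,1,31', '-9,5,30', '-12,10,26', '4,11,56', '10,14,65', '13,16,71', '15,19,73']
340 ['13,-19,79', '13,-16,79', '8,-15,70', '1,-13,59', '-18,-12,28', '-16,-7,30', '-15,-3,32', '-16,1,30', '-17,5,29', '-20,10,25', '0,11,57', '7,13,70', '13,15,78', '13,18,79']
355 ['17,-17,92', '17,-14,93', '4,-14,73', '-3,-13,62', '-26,-12,27', '-24,-7,30', '-24,-3,31', '-25,1,30', '-25,5,29', '-27,10,27', '-5,11,58', '3,13,72', '17,13,92', '17,15,93']
370 ['18,-15,100', '18,-13,99', '0,-14,74', '-8,-13,63', '-34,-12,27', '-33,-7,30', '-31,-3,32', '-31,1,32', '-33,5,30', '-35,10,26', '-55,18,0', '-1,13,72', '18,12,99', '17,14,98']
385 ['17,-15,104', '17,-12,104', '7,-12,90', '-65,-21,0', '-44,-13,26', '-41,-8,30', '-39,-3,32', '-39,1,32', '-41,5,30', '-44,10,26', '-64,18,1', '-6,13,74', '18,11,104', '17,13,104']
```

View pics/w4.png

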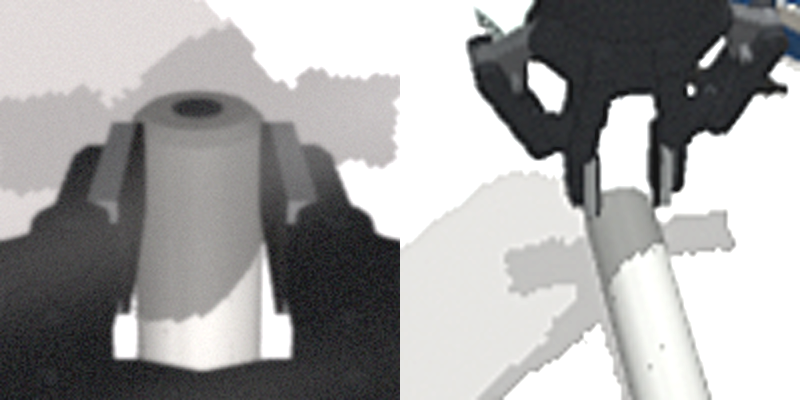

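The wrist crop shows the pad tips ending at about (125,123) and (280,123), roughly at the top of the column. The scene crop shows the tips at about (590,210) and (662,205), also only at the column top. The real tips are therefore about 25–30 mm behind the reported TCP. I'll open and lower carefully, watching the force.

Emit:
arm_command(slide=[[0, 0, 0], [0, 0, 0], [0, 0, 0.4], [0, 0, 0.8], [0, 0, 0.8]], spin=[0, 0, 0, 0, 0], jaw=4.5)

```text
clock: 6.42
eef_pos: [0.5075, -0.016, -0.0066]
tool_rot: [0.904, 0.427, -0.0, -0.0]
ft_force: [0.3, -0.8, 0.1]
grip_width: 0.045
grasp_force: 0.0
```

Emit:
arm_command(slide=[[0, 0, 0.2], [0, 0, 0.4], [0, 0, 0.6], [0, 0, 0.7], [0, 0, 0.7]], spin=[0, 0, 0, 0, 0])

```text
clock: 7.05
eef_pos: [0.5079, -0.016, -0.0132]
tool_rot: [0.904, 0.427, -0.0, -0.0]
ft_force: [0.4, 0.1, 0.1]
grip_width: 0.0448
grasp_force: 0.0
```

Run:
```python
from h import *
np.set_printoptions(precision=4,suppress=True)
o=get_obs();print(o["eef_pos"],o["grip_width"],o["joint_pos"],o["tau"])
for n in("scene","wrist"):
    p=camera(n);w=cloud(p).reshape(-1,3);w=w[~np.isnan(w[:,0])]
    l=np.c_[(w[:,:2]-[.508,-.016])@np.array([[.635,.773],[.773,-.635]]).T,w[:,2]]
    k=(abs(l[:,0])<.016)&(abs(l[:,1])<.045)&(abs(l[:,1])>.019)&(l[:,2]>.004)&(l[:,2]<.09);l=l[k]
    for s in(-1,1): q=l[l[:,1]*s>0];print(n,s,np.percentile(q[:,2],[0,2,5,20]),np.percentile(abs(q[:,1]),[1,5,50]))
```

```text
[ 0.5079 -0.016  -0.0132] 0.04478830413198094 [-0.0315  0.4611 -0.3006  0.8092  0.      2.2287] [  0.0003 -41.3258  19.0463  -0.0117   0.0001  -0.    ]
scene -1 [0.0044 0.021  0.0254 0.0392] [0.0223 0.0248 0.0314]
scene 1 [0.0157 0.0206 0.0233 0.0361] [0.0214 0.0217 0.0294]
wrist -1 [0.0149 0.0213 0.0258 0.0419] [0.023  0.0231 0.0326]
wrist 1 [0.0138 0.0217 0.0264 0.044 ] [0.0216 0.0218 0.0337]
```

Emit:
arm_command(slide=[[0, 0, 0.2], [0, 0, 0.4], [0, 0, 0.6], [0, 0, 0.6], [0, 0, 0.6]], spin=[0, 0, 0, 0, 0])

```text
clock: 7.78
eef_pos: [0.508, -0.016, -0.0191]
tool_rot: [0.904, 0.427, -0.0, -0.0]
ft_force: [0.1, -0.1, 0.1]
grip_width: 0.0446
grasp_force: 0.0
```

Emit:
arm_command(slide=[[0, 0, 0], [0, 0, 0], [0, 0, 0], [0, 0, 0], [0, 0, 0]], spin=[0, 0, 0, 0, 0], jaw=3.15)

```text
clock: 8.4
eef_pos: [0.5081, -0.016, -0.019]
tool_rot: [0.904, 0.427, 0.0, 0.0]
ft_force: [0.3, 0.1, 0.6]
grip_width: 0.0319
grasp_force: 6.6
```

Emit:
arm_command(slide=[[-0.08, 0, -0.5], [-0.17, 0, -1.0], [-0.28, 0, -1.5], [-0.3, 0, -1.6], [-0.3, 0, -1.6]], spin=[0, 0, 0, 0, 0])

```text
clock: 9.02
eef_pos: [0.5062, -0.0184, -0.0029]
tool_rot: [0.904, 0.427, 0.0, 0.0]
ft_force: [-0.2, -0.3, -0.6]
grip_width: 0.0316
grasp_force: 6.6
```

```bash
cat >> h.py <<'E'
D2=np.array([.635,.773])
def tilt_sdf(p,w): # pivot along d, theta(from lying) , foot lift
    s=(w[:,:2]-[.411,-.1333])@D2-p[0]; t=(w[:,:2]-[.411,-.1333])@np.array([.773,-.635]); z=w[:,2]-p[2]
    c,q=np.cos(p[1]),np.sin(p[1]); l=np.c_[c*s+q*z,t,-q*s+c*z]  # local, pivot at (0,.,0)
    l[:,2]-=.018
    r=np.hypot(l[:,1],l[:,2])-.016; e=abs(l[:,0]-.086)-.074
    cyl=np.hypot(np.maximum(r,0),np.maximum(e,0))+np.minimum(np.maximum(r,e),0)
    return np.minimum(cyl,box(l,np.array([.006,0,0]),np.array([.006,.028,.018])))
def seetilt(th0,d0=0):
    for n in("scene","side"):
        p=camera(n); print(n,"pivot shift, tilt deg, lift:",[ (lambda f:(np.round([f[0][0],np.degrees(f[0][1]),f[0][2]],4),f[1],round(float(f[2]),4)))(fit(tilt_sdf,cloud(p),[d0,np.radians(th0),0],[.015,.01,.006],.005,.2))])
E
python3 -c "
from h import *
o=get_obs();print(o['eef_pos'],o['grip_width'],o['grasp_force'],o['ft_force'])
seetilt(6)"
```

```text
[ 0.50618495 -0.01835485 -0.00293806] 0.031556801451092194 6.644478365778923 [-0.15063148 -0.34339366 -0.60312101]
scene pivot shift, tilt deg, lift: [(array([-1.0000e-03,  5.1759e+00,  3.0000e-04]), 1977, 0.0006)]
side pivot shift, tilt deg, lift: [(array([ 1.000e-03,  5.339e+00, -8.000e-04]), 854, 0.0011)]
```

Emit:
arm_command(slide=[[-0.25, 0, -1.0], [-0.6, 0, -2.0], [-1.0, 0, -3.0], [-1.5, 0, -4.0], [-2.0, 0, -4.9]], spin=[0, 0, 0, 0, 0])

```text
clock: 9.75
eef_pos: [0.4932, -0.0341, 0.0468]
tool_rot: [0.904, 0.427, 0.0, 0.0]
ft_force: [0.5, -1.0, -1.0]
grip_width: 0.0315
grasp_force: 6.8
```

```bash
python3 -c "
from h import *
o=get_obs();print(o['eef_pos'],o['grip_width'],o['grasp_force'],o['ft_force'])
seetilt(25)"
```

```text
[ 0.49324729 -0.03411699  0.04680911] 0.031467691281360344 6.78044781088829 [ 0.49415147 -0.95445665 -0.97856345]
scene pivot shift, tilt deg, lift: [(array([-6.00000e-04,  2.54777e+01,  2.00000e-04]), 2161, 0.0007)]
side pivot shift, tilt deg, lift: [(array([ 2.30000e-03,  2.62282e+01, -7.00000e-04]), 891, 0.0014)]
```

Emit:
arm_command(slide=[[-1.3, 0, -1.7], [-2.8, 0, -3.2], [-4.5, 0, -4.5], [-6.4, 0, -5.6], [-6.4, 0, -5.6]], spin=[0, 0, 0, 0, 0])

```text
clock: 10.48
eef_pos: [0.4523, -0.0845, 0.1032]
tool_rot: [0.905, 0.425, 0.001, 0.001]
ft_force: [0.5, 0.7, 1.2]
grip_width: 0.0316
grasp_force: 6.6
```

```bash
python3 -c "
from h import *
o=get_obs();print(o['eef_pos'],o['grip_width'],o['grasp_force'],o['ft_force'])
seetilt(58)"
```

```text
[ 0.45227642 -0.08454069  0.10319537] 0.03157770654402087 6.596258729696274 [0.4599349  0.69340351 1.22195841]
scene pivot shift, tilt deg, lift: [(array([-3.00000e-04,  5.79551e+01,  1.00000e-04]), 2493, 0.0006)]
side pivot shift, tilt deg, lift: [(array([1.30000e-03, 5.79523e+01, 3.00000e-04]), 999, 0.0013)]
```

Emit:
arm_command(slide=[[-1.6, 0, -0.6], [-3.2, 0, -1.05], [-4.7, 0, -1.3], [-5.7, 0, -1.4], [-6.2, 0, -1.45]], spin=[0, 0, 0, 0, 0])

```text
clock: 11.2
eef_pos: [0.4124, -0.1317, 0.1162]
tool_rot: [0.905, 0.426, -0.0, -0.0]
ft_force: [0.6, 0.5, 0.9]
grip_width: 0.0317
grasp_force: 6.7
```

Emit:
arm_command(slide=[[-0.5, 0, 0], [-1.0, 0, 0.05], [-1.5, 0, 0.05], [-2.0, 0, 0.1], [-2.15, 0, 0.1]], spin=[0, 0, 0, 0, 0])

```text
clock: 11.82
eef_pos: [0.3992, -0.1477, 0.1151]
tool_rot: [0.905, 0.426, -0.0, -0.0]
ft_force: [0.2, 0.4, -0.7]
grip_width: 0.0317
grasp_force: 6.7
```

```bash
cat >> h.py <<'E'
def seeup(x,y,yaw,zlo=.004):
    ps=[]
    for n in("scene","side"):
        f=fit(up_sdf,cloud(camera(n)),[x,y,yaw],[.02,.01,.006],zlo,.2); print(n,"up:",np.round(f[0],4),f[1],round(float(f[2]),4)); ps.append(f[0])
    return ps
E
python3 -c "
from h import *
o=get_obs();print(o['eef_pos'],o['grip_width'],o['grasp_force'],o['ft_force'])
seetilt(90); seeup(.3996,-.1472,.882)"
```

```text
[ 0.39917119 -0.14768804  0.11513295] 0.03168742428816526 6.73640102148056 [ 0.151131    0.38414396 -0.73213627]
scene pivot shift, tilt deg, lift: [(array([-2.00000e-04,  8.91758e+01,  3.00000e-04]), 2068, 0.0005)]
side pivot shift, tilt deg, lift: [(array([1.6000e-03, 8.9566e+01, 2.0000e-04]), 1153, 0.0012)]
scene up: [ 0.4    -0.1462  0.8844] 2104 0.0006
side up: [ 0.4024 -0.1464  0.881 ] 1138 0.0009
```

Emit:
arm_command(slide=[[0, 0, 0], [0, 0, 0], [0, 0, 0], [0, 0, 0], [0, 0, 0]], spin=[0, 0, 0, 0, 0], jaw=6)

```text
clock: 12.65
eef_pos: [0.3996, -0.1476, 0.1154]
tool_rot: [0.904, 0.427, 0.0, 0.0]
ft_force: [0.4, -0.4, 0.0]
grip_width: 0.0598
grasp_force: 0.0
```

Emit:
arm_command(slide=[[0, 0, -1.5], [0, 0, -3], [0, 0, -5], [0, 0, -6.5], [0, 0, -6.5]], spin=[0, 0, 0, 0, 0])

```text
clock: 13.28
eef_pos: [0.4005, -0.1479, 0.1814]
tool_rot: [0.904, 0.427, 0.001, 0.001]
ft_force: [0.0, -0.5, -0.1]
grip_width: 0.0598
grasp_force: 0.0
```

```bash
python3 -c "
from h import *
o=get_obs();print(o['eef_pos'],o['grip_width'],o['grasp_force'],o['ft_force'],o['joint_pos'])
seetilt(90); seeup(.3996,-.1472,.882)
p=camera('scene');a=p['pixels'][150:370,150:480,::-1];cv2.imwrite('pics/u1.png',cv2.resize(a,None,fx=2,fy=2))"
```

```text
[ 0.40047693 -0.1479113   0.18143354] 0.05983374375033326 0.0 [ 0.01405812 -0.48150641 -0.07985978] [-3.53784380e-01  1.06785407e-01 -2.21059514e-01  1.24014199e+00
 -1.68412043e-05  1.90646899e+00]
scene pivot shift, tilt deg, lift: [(array([-3.00000e-04,  8.98631e+01,  3.00000e-04]), 2057, 0.0005)]
side pivot shift, tilt deg, lift: [(array([ 1.200e-03,  9.017e+01, -6.000e-04]), 1127, 0.0012)]
scene up: [ 0.3993 -0.147   0.881 ] 2062 0.0004
side up: [ 0.4017 -0.1473  0.8801] 1145 0.0009
```

View pics/u1.png

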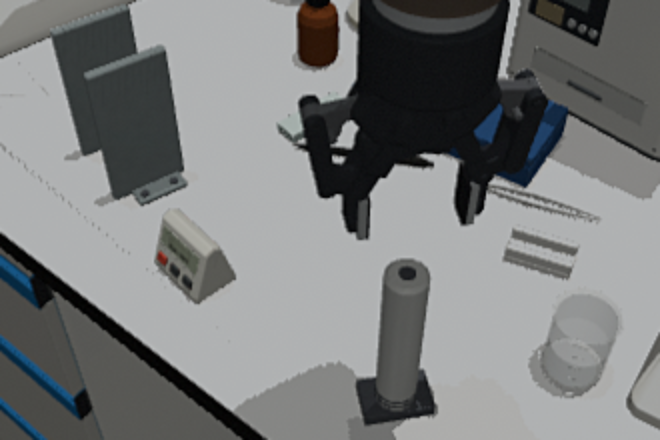

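The post stands free at about (405,340) in this crop, clear of the gripper, and both cameras fit it as upright. Next I'll turn 90° and regrip it along its 36 mm side.

Emit:
arm_command(slide=[[0, 0, 0], [0, 0, 0], [0, 0, 0], [0, 0, 0], [0, 0, 0]], spin=[-10, -20, -30, -40, -50])

```text
clock: 14.15
eef_pos: [0.3991, -0.1474, 0.1797]
tool_rot: [0.637, 0.771, -0.0, -0.001]
ft_force: [0.2, -0.5, -0.3]
grip_width: 0.0599
grasp_force: 0.0
```

Emit:
arm_command(slide=[[0, 0, 0], [0, 0, 0], [0, 0, 0], [0, 0, 0], [0, 0, 0]], spin=[-10, -20, -30, -40, -40])

```text
clock: 14.78
eef_pos: [0.3992, -0.1474, 0.1798]
tool_rot: [0.339, 0.941, 0.0, -0.001]
ft_force: [0.3, 0.2, -0.0]
grip_width: 0.0604
grasp_force: 0.0
```

Emit:
arm_command(slide=[[0, 0, 2], [0, 0, 4], [0, 0, 6], [0, 0, 8], [0, 0, 8.7]], spin=[0, 0, 0, 0, 0])

```text
clock: 15.4
eef_pos: [0.3984, -0.1471, 0.0921]
tool_rot: [0.339, 0.941, 0.0, -0.001]
ft_force: [-0.5, 0.1, 0.4]
grip_width: 0.0601
grasp_force: 0.0
```

Emit:
arm_command(slide=[[0, 0, 0], [0, 0, 0], [0, 0, 0], [0, 0, 0], [0, 0, 0]], spin=[0, 0, 0, 0, 0], jaw=2.8)

```text
clock: 16.02
eef_pos: [0.4002, -0.1478, 0.0941]
tool_rot: [0.338, 0.941, -0.0, 0.001]
ft_force: [0.2, -0.9, 3.4]
grip_width: 0.0311
grasp_force: 59.3
```

```bash
python3 -c "
from h import *
np.set_printoptions(precision=4,suppress=True)
o=get_obs();print(o['eef_pos'],o['grip_width'],o['grasp_force'],o['ft_force'],o['joint_pos']);print(R.from_quat(o['tool_rot']).as_matrix())
seeup(.4003,-.1472,.882);seetilt(90)"
```

```text
[ 0.4002 -0.1478  0.0941] 0.031064251573151746 59.32188928127289 [ 0.1987 -0.9305  3.3794] [-0.3538  0.1827 -0.3752  1.0112 -0.0001  0.3358]
[[-0.7715  0.6362  0.0016]
 [ 0.6362  0.7715 -0.0007]
 [-0.0017  0.0005 -1.    ]]
scene up: [ 0.3996 -0.1471  0.8779] 1487 0.0004
side up: [ 0.4018 -0.1475  0.8777] 1100 0.0009
scene pivot shift, tilt deg, lift: [(array([-0.0001, 89.8251,  0.0003]), 1477, 0.0004)]
side pivot shift, tilt deg, lift: [(array([ 0.0015, 90.5199,  0.    ]), 1105, 0.0014)]
```

Emit:
arm_command(slide=[[0, 0, -1], [0, 0, -3], [0, 0, -6], [0, 0, -9], [0, 0, -10]], spin=[0, 0, 0, 0, 0])

```text
clock: 16.85
eef_pos: [0.4001, -0.1477, 0.1948]
tool_rot: [0.338, 0.941, 0.0, 0.001]
ft_force: [0.4, 0.5, -1.5]
grip_width: 0.0306
grasp_force: 59.5
```

Emit:
arm_command(slide=[[1.5, 1.6, 0], [4, 4.3, 0], [7, 7.6, 0], [10, 10.8, 0], [13, 14, 0]], spin=[0, 0, 0, 0, 0])

```text
clock: 17.48
eef_pos: [0.3871, 0.0444, 0.1924]
tool_rot: [0.338, 0.941, -0.0, -0.001]
ft_force: [1.7, 0.4, -1.0]
grip_width: 0.0307
grasp_force: 59.7
```

Emit:
arm_command(slide=[[3, 3.2, 0], [6, 6.5, 0], [9, 9.8, 0], [11.9, 12.9, 0], [12.9, 14, 0]], spin=[0, 0, 0, 0, 0])

```text
clock: 18.1
eef_pos: [0.367, 0.2226, 0.1868]
tool_rot: [0.339, 0.941, -0.017, -0.006]
ft_force: [-14.4, -19.4, -3.1]
grip_width: 0.0307
grasp_force: 121.1
```

Emit:
arm_command(slide=[[0, 0, 0], [0, 0, 0], [0, 0, 0], [0, 0, 0], [0, 0, 0]], spin=[6, 14, 22, 30, 36])

```text
clock: 18.73
eef_pos: [0.3769, 0.2327, 0.1921]
tool_rot: [0.614, 0.79, -0.001, -0.001]
ft_force: [-0.1, 1.1, -1.1]
grip_width: 0.0308
grasp_force: 66.2
```

Emit:
arm_command(slide=[[0, 0, 0], [0, 0, 0], [0, 0, 0], [0, 0, 0], [0, 0, 0]], spin=[8, 16, 24, 30.8, 30.8])

```text
clock: 19.35
eef_pos: [0.377, 0.2328, 0.1923]
tool_rot: [0.8, 0.6, -0.001, -0.0]
ft_force: [0.5, -1.0, -2.2]
grip_width: 0.0306
grasp_force: 66.2
```

```bash
cat >> h.py <<'E'
def up_at(z0): return lambda p,w: up_sdf(p,w-np.array([0,0,z0]))
def seeheld(x,y,yaw,z0):
    ps=[]
    for n in("scene","side"):
        # 4 params: x,y,yaw,z ; fit tilt separately via axis line
        w=cloud(camera(n)); w=w.reshape(-1,3);w=w[~np.isnan(w[:,0])]
        sd=lambda p,w:up_sdf(p[:3],np.c_[w[:,0]-p[4]*w[:,2],w[:,1]-p[5]*w[:,2],w[:,2]-p[3]])
        p=np.array([x,y,yaw,z0,0,0],float)
        for r in(.015,.008,.005):
            m=(w[:,2]>z0-.01 if z0>.03 else w[:,2]>.005)&(w[:,2]<z0+.115); q=w[m]; q=q[abs(sd(p,q))<r]
            p=least_squares(sd,p,args=(q,),loss="soft_l1",f_scale=.002).x
        print(n,"x y yaw z leanx leany",np.round(p,4),len(q),round(float(np.median(abs(sd(p,q)))),4)); ps.append(p)
    m=np.mean(ps,0); l=loc(np.array([[m[0],m[1],0]]),.4748,.2057,-.2878)[0]
    print("in dock frame",np.round(l[:2],4),"yaw rel",round(m[2]+.2878,4)); return m
E
python3 -c "
from h import *
np.set_printoptions(precision=4,suppress=True)
o=get_obs();print(o['eef_pos'],o['grip_width'],o['grasp_force'],o['ft_force'],o['joint_pos']);print(R.from_quat(o['tool_rot']).as_matrix())
seeheld(.379,.234,-.288,.10)"
```

```text
[0.377  0.2328 0.1923] 0.030565247761172934 66.15411043167114 [ 0.5479 -1.0204 -2.1615] [ 0.5531  0.1367 -0.1572  1.2793  0.0001  2.4069]
[[ 0.2793  0.9602 -0.0021]
 [ 0.9602 -0.2793 -0.0012]
 [-0.0018 -0.0017 -1.    ]]
scene x y yaw z leanx leany [ 0.3507  0.1826 -0.4375  0.1012  0.0347  0.093 ] 995 0.0018
side x y yaw z leanx leany [ 0.3582  0.1994 -0.5761  0.0947  0.0866  0.1353] 1681 0.0005
in dock frame [-0.1112 -0.0483] yaw rel -0.219
```

The post's foot brushed the near cheek on the way past, and the post is now leaning in the grip. I'll look before doing anything else.

```bash
python3 -c "
from h import *
a=camera('scene')['pixels'][100:300,120:320,::-1];b=camera('side')['pixels'][180:380,260:460,::-1]
cv2.imwrite('pics/l1.png',np.hstack([cv2.resize(x,(400,400),interpolation=cv2.INTER_CUBIC) for x in(a,b)]))
for n in('scene','side'): print(fit(dock_sdf,cloud(camera(n)),[.4748,.2057,-.288],[.008,.006],.02,.16))
"
```

```text
(array([ 0.47345073,  0.2058475 , -0.28572634]), 3768, np.float64(0.0007312642227150197))
(array([ 0.47584189,  0.20560511, -0.28848954]), 5095, np.float64(0.0006374604990631678))
```

View pics/l1.png

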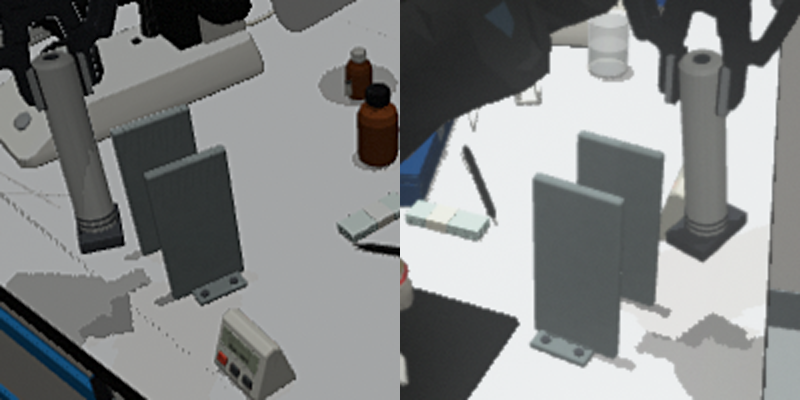

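The scene crop (left) shows the post hanging with its foot swung toward the dock, foot at about (100,230) and head at (52,60). The side crop (right) shows the foot turned, corner forward, at about (707,235). I'll back off a little, lower it onto the bench and let it settle flat, then regrip.

Emit:
arm_command(slide=[[0, -1.5, 1], [0, -1.5, 3], [0, -1.5, 5], [0, -1.5, 7], [0, -1.5, 8.5]], spin=[0, 0, 0, 0, 0])

```text
clock: 20.27
eef_pos: [0.3631, 0.2373, 0.1076]
tool_rot: [0.8, 0.6, -0.0, -0.0]
ft_force: [0.5, 0.5, -2.3]
grip_width: 0.0305
grasp_force: 65.8
```

Emit:
arm_command(slide=[[0, 0, 0.2], [0, 0, 0.4], [0, 0, 0.6], [0, 0, 0.8], [0, 0, 0.8]], spin=[0, 0, 0, 0, 0])

```text
clock: 20.9
eef_pos: [0.3634, 0.2375, 0.1005]
tool_rot: [0.8, 0.6, 0.0, -0.0]
ft_force: [-0.4, -0.2, -1.9]
grip_width: 0.031
grasp_force: 65.7
```

```bash
python3 -c "
from h import *
np.set_printoptions(precision=4,suppress=True)
o=get_obs();print(o['eef_pos'],o['grip_width'],o['grasp_force'],o['ft_force'])
seeheld(.345,.204,-.57,.005)"
```

```text
[0.3634 0.2375 0.1005] 0.030961548797069787 65.71913480758667 [-0.392  -0.2233 -1.8577]
scene x y yaw z leanx leany [ 0.3371  0.1901 -0.4008  0.0089  0.0752  0.1391] 887 0.0017
side x y yaw z leanx leany [ 0.3531  0.2163 -0.5621  0.0109  0.0799  0.1365] 1366 0.0007
in dock frame [-0.1236 -0.0392] yaw rel -0.1936
```

Emit:
arm_command(slide=[[0, 0, 0.15], [0, 0, 0.3], [0, 0, 0.45], [0, 0, 0.6], [0, 0, 0.6]], spin=[0, 0, 0, 0, 0])

```text
clock: 21.62
eef_pos: [0.3649, 0.2396, 0.0989]
tool_rot: [0.8, 0.6, 0.003, -0.001]
ft_force: [-5.6, -1.7, 27.5]
grip_width: 0.031
grasp_force: 73.6
```

Emit:
arm_command(slide=[[0, 0, 0], [0, 0, 0], [0, 0, 0], [0, 0, 0.1], [0, 0, 0.2]], spin=[0, 0, 0, 0, 0], jaw=3.15)

```text
clock: 22.25
eef_pos: [0.3662, 0.2408, 0.0982]
tool_rot: [0.8, 0.6, 0.005, -0.001]
ft_force: [-7.2, -1.5, 38.6]
grip_width: 0.0318
grasp_force: 37.4
```

```bash
python3 -c "
from h import *
np.set_printoptions(precision=4,suppress=True)
o=get_obs();print(o['eef_pos'],o['grip_width'],o['grasp_force'],o['ft_force'])
seeheld(.353,.216,-.56,.003)"
```

```text
[0.3662 0.2408 0.0982] 0.031770667877709075 37.36395835876465 [-7.2478 -1.5222 38.6375]
scene x y yaw z leanx leany [ 0.3551  0.2227 -0.5266  0.0081 -0.0459 -0.1362] 745 0.0017
side x y yaw z leanx leany [ 0.355   0.2166 -0.5871  0.0013  0.088   0.1566] 1322 0.0005
in dock frame [-0.1188 -0.0206] yaw rel -0.2691
```

Emit:
arm_command(slide=[[0, 0, -0.2], [0, 0, -0.4], [0, 0, -0.6], [0, 0, -0.6], [0, 0, -0.6]], spin=[0, 0, 0, 0, 0])

```text
clock: 22.98
eef_pos: [0.3638, 0.2377, 0.0987]
tool_rot: [0.8, 0.6, 0.0, 0.0]
ft_force: [0.1, -0.9, 5.6]
grip_width: 0.0315
grasp_force: 23.3
```

```bash
python3 -c "
from h import *
np.set_printoptions(precision=4,suppress=True)
o=get_obs();print(o['eef_pos'],o['grip_width'],o['grasp_force'],o['ft_force'])
seeheld(.355,.2166,-.587,.003)"
```

```text
[0.3638 0.2377 0.0987] 0.03154433753304077 23.292510509490967 [ 0.0885 -0.9253  5.6295]
scene x y yaw z leanx leany [ 0.3527  0.2164 -0.5339  0.007   0.0734  0.1436] 1153 0.0007
side x y yaw z leanx leany [ 0.3556  0.2166 -0.5623  0.0015  0.069   0.136 ] 1353 0.0005
in dock frame [-0.1188 -0.0239] yaw rel -0.2603
```

Emit:
arm_command(slide=[[0, 0, 0], [-0.5, 0, 0], [-1.0, 0, 0], [-1.5, 0, 0], [-1.5, 0, 0]], spin=[0, 0, 0, 0, 0], jaw=3.2)

```text
clock: 23.7
eef_pos: [0.3589, 0.2225, 0.0982]
tool_rot: [0.8, 0.599, -0.0, -0.0]
ft_force: [-0.9, -0.4, -0.1]
grip_width: 0.032
grasp_force: 0.2
```

```bash
python3 -c "
from h import *
np.set_printoptions(precision=4,suppress=True)
o=get_obs();print(o['eef_pos'],o['grip_width'],o['grasp_force'],o['ft_force'])
seeheld(.355,.2166,-.56,.001)"
```

```text
[0.3589 0.2225 0.0982] 0.03204792164831331 0.18930171383544803 [-0.8883 -0.3768 -0.1247]
scene x y yaw z leanx leany [ 0.3562  0.2168 -0.4849  0.0001  0.0068  0.0019] 1038 0.0005
side x y yaw z leanx leany [ 0.3589  0.2165 -0.4595 -0.0003  0.003  -0.0008] 1428 0.0005
in dock frame [-0.1155 -0.0228] yaw rel -0.1844
```

Emit:
arm_command(slide=[[0, 0, 0], [0, 0, 0], [-0.2, 0, 0], [-0.45, 0, 0.2], [-0.67, 0, 0.3]], spin=[0, 0, 3, 7, 10.6], jaw=5)

```text
clock: 24.42
eef_pos: [0.3573, 0.2167, 0.0954]
tool_rot: [0.853, 0.522, 0.0, 0.0]
ft_force: [0.3, 0.4, -0.5]
grip_width: 0.0499
grasp_force: 0.0
```

Emit:
arm_command(slide=[[0, 0, 0], [0, 0, 0], [0, 0, 0], [0, 0, 0], [0, 0, 0]], spin=[0, 0, 0, 0, 0])

```text
clock: 25.05
eef_pos: [0.3573, 0.2166, 0.0954]
tool_rot: [0.852, 0.523, -0.0, -0.0]
ft_force: [0.4, 0.2, -0.8]
grip_width: 0.0498
grasp_force: 0.0
```

```bash
python3 -c "
from h import *
np.set_printoptions(precision=4,suppress=True)
o=get_obs();print(o['eef_pos'],o['grip_width'],o['grasp_force'],o['ft_force']);print(R.from_quat(o['tool_rot']).as_matrix())
seeheld(.3575,.2166,-.47,.0001); seeup(.3575,.2166,-.47)"
```

```text
[0.3573 0.2166 0.0954] 0.0498398814082731 0.0 [ 0.3517  0.1554 -0.8042]
[[ 0.4523  0.8919 -0.    ]
 [ 0.8919 -0.4523  0.    ]
 [-0.     -0.     -1.    ]]
scene x y yaw z leanx leany [ 0.3564  0.2167 -0.4549  0.      0.0019  0.003 ] 1040 0.0006
side x y yaw z leanx leany [ 0.3591  0.2167 -0.4594 -0.0004 -0.002  -0.0049] 1419 0.0005
in dock frame [-0.1153 -0.0227] yaw rel -0.1693
scene up: [ 0.3565  0.217  -0.4607] 1649 0.0006
side up: [ 0.3589  0.2164 -0.4593] 2151 0.0006
```

Emit:
arm_command(slide=[[0, 0, 0], [0, 0, 0], [0, 0, 0], [0, 0, 0], [0, 0, 0]], spin=[0, 0, 0, 0, 0], jaw=3.0)

```text
clock: 25.88
eef_pos: [0.3573, 0.2167, 0.0956]
tool_rot: [0.852, 0.523, 0.0, -0.0]
ft_force: [-0.3, 0.1, 3.7]
grip_width: 0.0312
grasp_force: 47.0
```

Emit:
arm_command(slide=[[0, 0, -0.2], [0, 0, -0.4], [0, 0, -0.4], [0, 0, -0.4], [0, 0, -0.4]], spin=[0, 0, -4, -8, -9.9])

```text
clock: 26.5
eef_pos: [0.3572, 0.2165, 0.0992]
tool_rot: [0.804, 0.595, -0.0, 0.0]
ft_force: [0.2, 0.3, -2.3]
grip_width: 0.0312
grasp_force: 47.0
```

Emit:
arm_command(slide=[[0.6, 0, 0], [1.2, 0, 0], [1.8, 0, 0], [2.27, 0, 0], [2.27, 0, 0]], spin=[0, 0, 0, 0, 0])

```text
clock: 27.12
eef_pos: [0.3641, 0.2388, 0.0994]
tool_rot: [0.804, 0.595, 0.0, 0.0]
ft_force: [0.4, -0.4, -1.2]
grip_width: 0.031
grasp_force: 46.9
```

```bash
python3 -c "
from h import *
np.set_printoptions(precision=4,suppress=True)
o=get_obs();print(o['eef_pos'],o['grip_width'],o['grasp_force'],o['ft_force']);print(R.from_quat(o['tool_rot']).as_matrix())
seeheld(.364,.2385,-.288,.004)"
```

```text
[0.3641 0.2388 0.0994] 0.03096233046184591 46.939194202423096 [ 0.3586 -0.353  -1.246 ]
[[ 0.2918  0.9565  0.0001]
 [ 0.9565 -0.2918  0.    ]
 [ 0.0001  0.0001 -1.    ]]
scene x y yaw z leanx leany [ 0.3634  0.2388 -0.2926  0.0039  0.002   0.0028] 1063 0.0006
side x y yaw z leanx leany [ 0.3656  0.2383 -0.2891  0.0033  0.0016 -0.003 ] 1503 0.0005
in dock frame [-0.1151  0.0001] yaw rel -0.0031
```

Emit:
arm_command(slide=[[0.01, 1.2, 0], [0.02, 2.4, 0], [0.03, 3.6, 0], [0.04, 4.5, 0], [0.04, 4.8, 0]], spin=[0, 0, 0, 0, 0])

```text
clock: 27.85
eef_pos: [0.4107, 0.2243, 0.0993]
tool_rot: [0.804, 0.594, -0.0, -0.0]
ft_force: [0.1, 0.4, -1.1]
grip_width: 0.0312
grasp_force: 46.9
```

```bash
python3 -c "
from h import *
np.set_printoptions(precision=4,suppress=True)
o=get_obs();print(o['eef_pos'],o['grip_width'],o['grasp_force'],o['ft_force'])
seeheld(.410,.225,-.29,.004)"
```

```text
[0.4107 0.2243 0.0993] 0.031248402806374743 46.85014486312866 [ 0.1123  0.3597 -1.1347]
scene x y yaw z leanx leany [ 0.4099  0.2243 -0.2895  0.0038  0.0034  0.0024] 867 0.0006
side x y yaw z leanx leany [ 0.4125  0.2243 -0.2853  0.0033  0.0002 -0.0045] 1367 0.0005
in dock frame [-0.0662 -0.0002] yaw rel 0.0004
```

Entry is well centred. I'll continue to about 10 mm short of home, then lower the foot to the bench.

Emit:
arm_command(slide=[[0.03, 1, 0], [0.04, 2, 0], [0.05, 3, 0], [0.06, 3.6, 0], [0.06, 3.8, 0]], spin=[0, 0, 0, 0, 0])

```text
clock: 28.58
eef_pos: [0.4469, 0.214, 0.0993]
tool_rot: [0.804, 0.595, -0.0, -0.0]
ft_force: [0.1, -0.3, -2.3]
grip_width: 0.031
grasp_force: 46.9
```

Emit:
arm_command(slide=[[0, 0, 0.1], [0, 0, 0.2], [0, 0, 0.25], [0, 0, 0.3], [0, 0, 0.3]], spin=[0, 0, 0, 0, 0])

```text
clock: 29.2
eef_pos: [0.4464, 0.2142, 0.0964]
tool_rot: [0.804, 0.595, -0.0, -0.0]
ft_force: [0.0, 0.0, -1.7]
grip_width: 0.0311
grasp_force: 46.9
```

```bash
python3 -c "
from h import *
np.set_printoptions(precision=4,suppress=True)
o=get_obs();print(o['eef_pos'],o['grip_width'],o['grasp_force'],o['ft_force'])
seeheld(.4475,.2137,-.29,.001)"
```

```text
[0.4464 0.2142 0.0964] 0.031141446916210132 46.90999746322632 [ 0.0279  0.0315 -1.7256]
scene x y yaw z leanx leany [ 0.4411  0.1961 -0.3107  0.0081 -0.0523  0.3082] 214 0.0018
side x y yaw z leanx leany [ 0.4507  0.2316 -0.1294  0.0069 -0.1653 -0.3502] 408 0.0019
in dock frame [-0.03   -0.0004] yaw rel 0.0678
```

Emit:
arm_command(slide=[[0, 0.2, 0.05], [0, 0.4, 0.08], [0, 0.6, 0.08], [0, 0.75, 0.08], [0, 0.85, 0.08]], spin=[0, 0, 0, 0, 0])

```text
clock: 29.92
eef_pos: [0.4546, 0.2117, 0.0956]
tool_rot: [0.804, 0.595, -0.0, -0.0]
ft_force: [-0.6, -1.0, -0.9]
grip_width: 0.0311
grasp_force: 46.9
```

Emit:
arm_command(slide=[[0, 0.05, 0], [0, 0.1, 0], [0, 0.15, 0], [0, 0.2, 0], [0, 0.2, 0]], spin=[0, 0, 0, 0, 0])

```text
clock: 30.55
eef_pos: [0.4566, 0.2111, 0.0956]
tool_rot: [0.804, 0.595, 0.0, 0.0]
ft_force: [-0.5, 0.5, 0.1]
grip_width: 0.0307
grasp_force: 46.9
```

Emit:
arm_command(slide=[[0, 0.03, 0], [0, 0.06, 0], [0, 0.08, 0], [0, 0.1, 0], [0, 0.1, 0]], spin=[0, 0, 0, 0, 0])

```text
clock: 31.18
eef_pos: [0.4571, 0.2109, 0.0957]
tool_rot: [0.804, 0.595, -0.0, -0.0]
ft_force: [-3.6, -0.4, 2.6]
grip_width: 0.0309
grasp_force: 47.4
```

Emit:
arm_command(slide=[[0, 0, 0], [0, 0, 0], [0, 0, 0], [0, 0, 0], [0, 0, 0]], spin=[0, 0, 0, 0, 0], jaw=3.3)

```text
clock: 31.8
eef_pos: [0.4576, 0.2108, 0.0956]
tool_rot: [0.804, 0.595, 0.0, 0.0]
ft_force: [-0.2, 0.0, 0.8]
grip_width: 0.0331
grasp_force: 0.1
```

Emit:
arm_command(slide=[[0, 0, 0], [0, 0, 0], [0, 0, 0], [0, 0, 0], [0, 0, 0]], spin=[0, 0, 0, 0, 0], jaw=5)

```text
clock: 32.42
eef_pos: [0.4575, 0.2108, 0.0956]
tool_rot: [0.804, 0.595, 0.0, -0.0]
ft_force: [-0.2, 0.0, 1.0]
grip_width: 0.0501
grasp_force: 0.0
```

Emit:
arm_command(slide=[[0, 0, -2], [0, 0, -4], [0, 0, -7], [0, 0, -10], [0, 0, -12]], spin=[0, 0, 0, 0, 0])

```text
clock: 33.05
eef_pos: [0.458, 0.211, 0.2172]
tool_rot: [0.804, 0.595, 0.001, 0.0]
ft_force: [-0.4, 0.3, -0.8]
grip_width: 0.0501
grasp_force: 0.0
```

```bash
python3 -c "
from h import *
np.set_printoptions(precision=4,suppress=True)
o=get_obs();print(o['eef_pos'],o['grip_width'],o['ft_force'])
ims=[]
for n in('scene','side'):
    p=camera(n);w=cloud(p).reshape(-1,3);w=w[~np.isnan(w[:,0])];ims.append(p['pixels'][...,::-1])
    df=fit(dock_sdf,w,[.4748,.2057,-.288],[.008,.006],.02,.149)[0]
    l=loc(w,*df)
    k=(l[:,2]>.006)&(l[:,2]<.165)&(abs(l[:,1])<.0305)&(l[:,0]>-.06)&(l[:,0]<.03);q=l[k]
    sd=lambda p,w:up_sdf([p[0],p[1],p[2]],np.c_[w[:,0]-p[3]*w[:,2],w[:,1]-p[4]*w[:,2],w[:,2]])
    q=q[abs(sd([-.018,0,0,0,0],q))<.008]
    f=least_squares(sd,[-.018,0,0,0,0],args=(q,),loss='soft_l1',f_scale=.002)
    print(n,'dock',df,'post in dock x y yaw lean',f.x,len(q),'top z',np.percentile(q[:,2],99),np.median(abs(sd(f.x,q))), 'n low',(q[:,2]<.014).sum())
a=ims[0][120:300,130:310];b=ims[1][200:380,260:440]
cv2.imwrite('pics/f1.png',np.hstack([cv2.resize(x,(400,400),interpolation=cv2.INTER_CUBIC) for x in(a,b)]))"
```

```text
[0.458  0.211  0.2172] 0.05008668491288701 [-0.3664  0.2507 -0.7643]
scene dock [ 0.4735  0.2058 -0.2871] post in dock x y yaw lean [-0.0169  0.0008  0.2627 -0.0104 -0.0029] 371 top z 0.1616180069400179 0.000627124705811017 n low 0
side dock [ 0.4759  0.2056 -0.2884] post in dock x y yaw lean [-0.0189 -0.0041 -0.1066  0.0049  0.0263] 470 top z 0.16101690416997236 0.0005726567767119963 n low 8
```

View pics/f1.png

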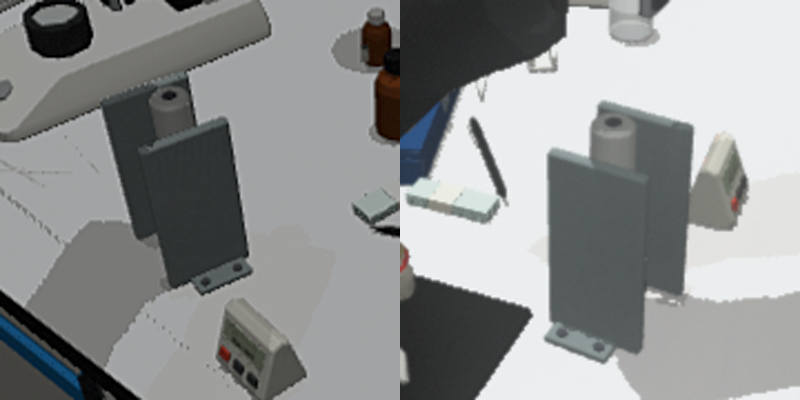

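Both views show the post upright between the cheeks, head at about (168,110) and (612,145) in the crops, and released. I'll check the foot quickly with the wrist camera.

```bash
python3 -c "
from h import *
np.set_printoptions(precision=4,suppress=True)
p=camera('wrist');w=cloud(p).reshape(-1,3);w=w[~np.isnan(w[:,0])]
df=fit(dock_sdf,w,[.4748,.2057,-.288],[.008,.006],.02,.149);print(df)
l=loc(w,*df[0]);k=(l[:,2]>.006)&(l[:,2]<.165)&(abs(l[:,1])<.0305)&(l[:,0]>-.06)&(l[:,0]<.03);q=l[k]
q=q[abs(up_sdf([-.018,0,0],q))<.008];f=least_squares(up_sdf,[-.018,0,0],args=(q,),loss='soft_l1',f_scale=.002);print(f.x,len(q),'low',(q[:,2]<.015).sum(),'foot x range',np.percentile(q[q[:,2]<.015][:,0],[1,99]) if (q[:,2]<.015).sum() else 0)
cv2.imwrite('pics/f2.png',p['pixels'][...,::-1])"
```

```text
(array([ 0.4724,  0.2069, -0.2884]), 4805, np.float64(0.0001542435718826186))
[-0.0172 -0.0002  1.2807] 2804 low 248 foot x range [-0.0353  0.0078]
```

View pics/f2.png

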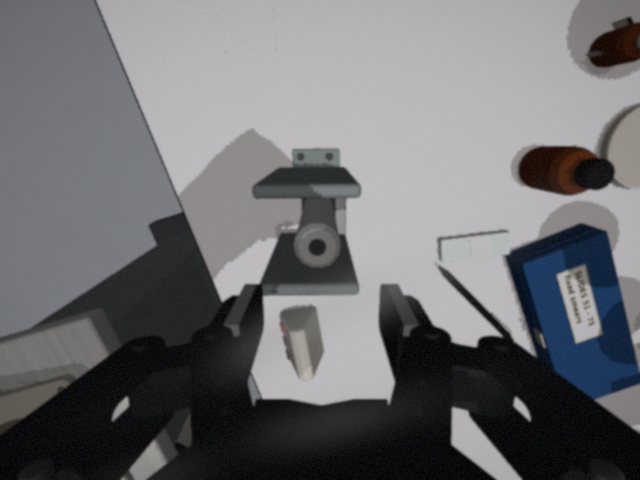

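The wrist view shows the post at about (318,247) between the cheeks. The foot's front edge fits at -35 mm in the dock frame, where -36 mm means fully home. The bottle and timer have not moved, so I'm handing the job in.

```bash
python3 -c "
from workcell import *
print(job_done())"
```

```text
the job is handed in; nothing more can be done
None
```

The post was tipped up on its foot, stood free, and is now released and upright in the dock, home against the stop as far as the cameras can tell (foot squareness could not be measured directly). On the way it brushed the near cheek at about 24 N at the wrist and had to be set down and regripped. I handed the job in at about 33 s, and it returned no verdict.

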